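Register a brass blank in the corner of the engraving jig

TASK

Without gripping or lifting it, push the rectangular brass blank with your fingertips until its long side lies flat against the long rail of the engraving jig, then keep it on the rail and slide it along, under the hold-down lip, into the corner pocket until it is fully home: flush with the rail and up against the end stop. Do not tip it up, and leave the round slug, the tin and the other things on the bench where they are.

Things in the scene. Friction and masses are not known exactly. Their poses are not given: they have to be found in the camera images.
- blank: Rectangular brass blank: loose, 40 mm along its own x, 60 mm along its own y, 8 mm thick, about 0.16 kg. Origin at the centre of its underside, z up. It lies flat on the jig's board, its rail-side edge 50 to 80 mm short of the rail, within 25 degrees of parallel to it (own x roughly towards the rail, own y towards the pocket). A push of some 1 to 2 N on its edge slides it.
- jig: Engraving jig, fixed: plywood board 200 x 340 mm on a rubber mat 220 x 360 mm; the board's flat, dark top is at z = 18 mm. Origin at the centre of its underside on the bench; x points across the board to the rail (away from the robot), y along the rail to the end stop, z up. The aluminium bars on it are 10.5 mm high (z 18 to 28.5). The board to -y and -x of the pocket is open.
- rail (a point): Point on the rail's working face, level with the board's top: jig x = 70, y = 0, z = 18 mm; axes as the jig's. The rail is a straight aluminium bar, 20 mm wide (jig x 70 to 90), along y from -170 to 150 mm, screw heads 3.5 mm high on top.
- stop (a point): The pocket's inner corner, where rail and end stop meet, level with the board's top: jig x = 70, y = 130 mm; axes as the jig's. The end stop is a bar across the +y end of the rail, its face at y = 130 (bar y 130 to 150). On it a steel hold-down lip reaches 8 mm out over the pocket (y 122 to 130, x 24 to 70, z 28.5 to 30.5 mm), 10.5 mm clear above the board.
- guide (a point): Tip of the rounded nose of the guide, level with the board's top: jig x = 20, y = 87.5 mm; axes as the jig's. The guide is a 15 mm wide bar (x 12.5 to 27.5) parallel to the rail, from this nose to the end stop, a thumb nut on it up to z = 43 mm at y = 107. Between guide and rail lies the pocket, 42.5 mm wide, mouth towards -y.
- pocket (a point): Where the blank's origin is when it is fully home: jig x = 50, y = 100, z = 18 mm, axes as the jig's. The blank's rear 17 mm then stands out of the pocket mouth (rear edge at jig y = 70 mm).
- slug: Round brass slug, 32 mm across, 8 mm thick, loose on the jig's board beside the blank (either may be the one nearer the pocket), at least 25 mm clear of the strip of board that the blank takes up when on the rail. Origin at the centre of its underside. Not to be moved.
- tin: Small round aluminium tin, 44 mm across, 25 mm high, standing loose on the jig's board near its robot-side edge, level with the pocket. Origin at the centre of its underside. Not to be moved.
- brush: Brush, 170 mm long, lying on the bench to the left of the jig. Not to be moved.
- scriber: Wood-handled scriber, 150 mm long, lying on the bench to the right of the jig. Not to be moved.
- pail: Galvanised pail, 124 mm across, 115 mm high, standing on the bench to the left of the jig. Origin at the centre of its underside. Not to be moved.
- rotary: Cordless rotary tool, 215 mm long, 52 mm thick, lying on the bench to the right of the jig. Not to be moved.
Things that resemble listed ones, but are neither listed nor needed, are in the scene too. What is shaped like the blank but blue, orange or red is not meant.

How it is judged:
By the outcome, as a careful person would: the job done as asked, in the order asked, and still so for the second after the job is handed in, with the robot touching nothing.
It also fails if it takes over 61 s, if anything falls off the work surface, if the arm or the gripper's body presses on something with over 40 N, if the wrist force passes 120 N, or if a joint passes its speed limit or range.

ROBOT

A 6-joint arm with a two-finger parallel gripper is mounted at the origin on the work surface. World frame = base frame: x ahead of the robot, y to its left, z up, the work surface at z = 0. Lengths are in m, angles in rad, forces in N, time in s.
With the tool pointing down it reaches from about 0.35 to 0.925 m from the base axis. Payload 6.4 kg.
Tool frame: the origin (TCP) lies at the very end of the fingers, on their centre line; the grasp point (between the pads) lies 19 mm behind it; z points along the fingers, y is the line along which they close (so a half turn about z gives the same grasp; the last joint's range is limited). The gripper opens to 85 mm and grips with 20 to 120 N. Pads are 22 mm wide; open, the fingers measure 114 mm over their backs; the gripper's body (76 mm by 85 mm) begins 54 mm behind the grasp point. The pads swing forward as they close: fully open they stand 13 mm farther back than shut.
Start: joints at [-1.303, 0.245, 1.558, -0, 1.339, -0.174], TCP at [0.278, -0.588, 0.193] pointing down, gripper open.
Joint ranges: [-3.13, 3.13], [-1.02, 2.26], [0.13, 2.54], [-0.95, 4.09], [0.21, 2.88], [-2.74, 2.74]. Speed limits (rad/s): [2.57, 2.57, 3.14, 3.14, 3.14, 3.14].

INTERFACE

Orientations are given as a 3x3 rotation matrix whose columns are the frame's x, y, z axes.
In Python, from bench import * gives the robot as it stands.
- The arm moves only by the tool play_rows, never from a script. Its argument "rows" is a list of rows, each an object of numbers: "hand": the gripper's target within -1 to 1 (fully open at 1, half-way at 0, shut at -1); "dx", "dy", "dz": the shift along the tool's x, y, z in m; "spin": the turn about the tool's z in degrees. In form: [{"hand": .., "dx": .., "dy": .., "dz": .., "spin": ..}, ...]. A call has 1 to 10 rows; each row is the pose to reach, as a shift and turn from the pose commanded when the call began, along the tool's axes at that moment; what a row does not reach only later rows make up. A row lasts 1/10 s, in which the tool goes at most 50 mm and 8.59 degrees, less where a joint would pass 70% of its speed; a pose out of reach is approached as far as the arm can. A call with a gripper value outside its range is refused whole. The fingers move at their own pace and stop on an object; "force" is the grip in N (left out, the last holds). Time passes only in rows, so rows that repeat a pose let the fingers close. It gives the time, the measured TCP pose, the force, the opening and the grip force at its end, in the units of the state.
- read_state(): the state, without advancing time (a new reading comes with each control period).
- read_camera(name): name is "side" or "top" or "wrist"; returns the picture (480x640x3 uint8, red, green, blue); there is no depth.
- camera_params(name): a dict with "fx", "fy", "cx", "cy" (pixels), "D" ([k1, k2, p1, p2, k3] as OpenCV has them; the pictures are not rectified), "rvec" (rotation vector, rad) and "tvec" (3), from world to camera coordinates, as OpenCV has them. Camera axes: x right, y down, z forward; pixel columns grow to the right and rows downward; lengths in m; the calibration is good to about 2 mm. A picture is of the moment at which its call begins: read the wrist's pose just before it. camera_params takes no time and is no camera call; for the wrist camera it gives the pose at the moment of the call.
- finish_job(): hands the job in; it is judged then, once.
The state is a dict: "time": time; "joint_positions": joint angles; "qd": joint speeds; "tau": joint torques, N m; "position": TCP position; "ee_rot": TCP orientation; "force": force on the tool from outside, world axes, zero at the start; "wrist_torque": the same for the moment, N m; "opening": finger opening in m; "gripper_force": force on a finger pad.
Only numpy, scipy, OpenCV 4.12 (cv2) and the standard library are available. Lean on these libraries where they do the work, as an engineer would, in place of code of your own. Each camera call takes 0.05 s, during which the arm holds its last target. There are 200 camera calls.

## Working session

There is one attempt and no reset: what is moved stays moved. The work goes in short steps, Python scripts to look and compute and a tool call to move; the robot and the scene stay as the last step left them, time stands still between calls to the robot, and variables do not carry over. Pictures are saved under pics/ and viewed, at most 10 in all, crops included, and the job is handed in when it is done.

Besides the shell and the picture viewer there is one more tool, called as name([rows], argument=value, ...), one row to a line, values as JSON. play_rows: Moves the arm, as the interface text tells. Its arguments: {"type":"object","properties":{"rows":{"type":"array"},"force":{"type":"number"}},"required":["rows"]}

```bash
mkdir -p pics; ls; python3 - <<'E'
from bench import *
import cv2,numpy as np
for n in ("top","side"):
    im=read_camera(n); cv2.imwrite(f"pics/{n}0.png",im[:,:,::-1])
    p=camera_params(n); print(n,{k:np.round(v,4).tolist() for k,v in p.items()})
s=read_state(); print(s)
E
```

```text
pics
top {'fx': 600.7513, 'fy': 600.7513, 'cx': 326.516, 'cy': 240.074, 'D': [0.0464, 0.0, 0.0, 0.0, 0.0], 'rvec': [2.1474, -2.1201, 0.1438], 'tvec': [0.016, 0.4375, 1.522]}
side {'fx': 460.6864, 'fy': 460.6864, 'cx': 319.1324, 'cy': 236.2479, 'D': [-0.0747, 0.0, 0.0, 0.0, 0.0], 'rvec': [0.3329, -2.7578, 1.2189], 'tvec': [0.4303, 0.0965, 1.1698]}
{'time': 0.1, 'joint_positions': array([-1.30310295e+00,  2.45720662e-01,  1.55894006e+00, -1.36430433e-05,
        1.33874900e+00, -1.74124541e-01]), 'qd': array([-0.00023509, -0.0016429 , -0.00419106,  0.0010818 ,  0.00057626,
       -0.00075782]), 'tau': array([-8.06323751e-04, -4.30667996e+01, -3.27131081e+01, -1.83180027e-04,
        2.83631096e-03,  8.29037276e-06]), 'position': array([ 0.27775521, -0.58700166,  0.1924799 ]), 'ee_rot': array([[ 9.03974574e-01,  4.27585929e-01, -4.93433434e-04],
       [ 4.27586107e-01, -9.03972932e-01,  1.74884048e-03],
       [ 3.01729112e-04, -1.79189260e-03, -9.99998349e-01]]), 'force': array([-0.67578683,  0.19795886,  1.12562558]), 'wrist_torque': array([0.06408059, 0.03326574, 0.04190097]), 'gripper_force': 0.0, 'opening': 0.08550034070101498}
```

View pics/top0.png

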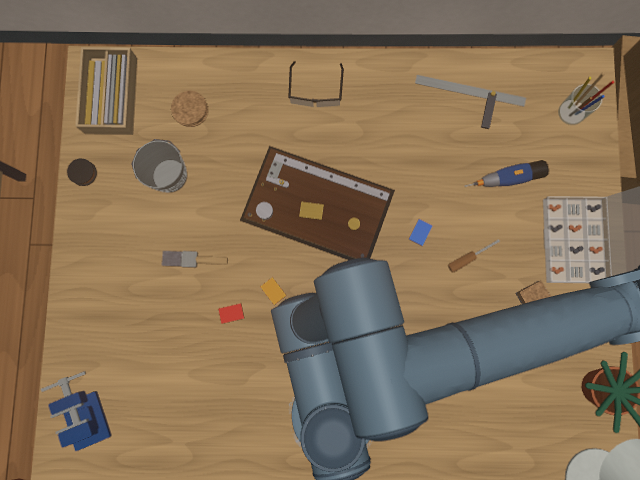

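View pics/side0.png

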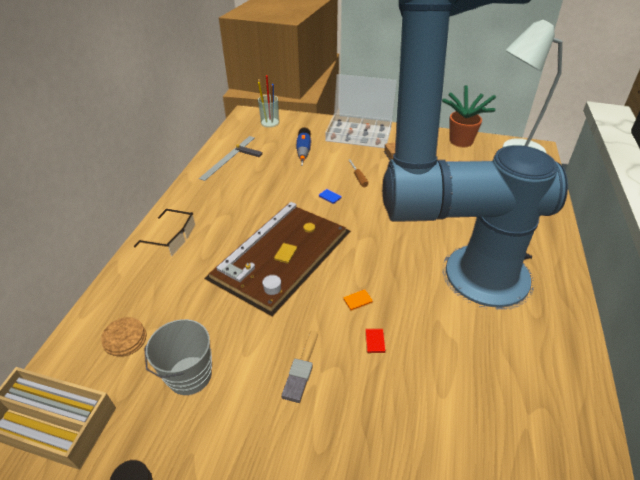

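The top view shows the jig at about (318,205). The gold rectangle at (311,211) is the blank, the slug is at (354,224), the tin at (264,210) and the pocket corner near (270,180). The blue (420,232), orange (273,291) and red (231,313) pieces are decoys. Next I'll enlarge the jig area to confirm the blank.

```bash
cat > h.py <<'E'
from bench import *
import cv2,numpy as np
def K(p): return np.array([[p["fx"],0,p["cx"]],[0,p["fy"],p["cy"]],[0,0,1.]])
def px2w(p,uv,z):
    R=cv2.Rodrigues(np.array(p["rvec"],float))[0]; t=np.array(p["tvec"],float)
    u=cv2.undistortPoints(np.array(uv,float).reshape(-1,1,2),K(p),np.array(p["D"],float)).reshape(-1,2)
    d=np.c_[u,np.ones(len(u))]@R; c=-R.T@t
    return c+d*((z-c[2])/d[:,2])[:,None]
def proj(p,X): return cv2.projectPoints(np.array(X,float).reshape(-1,1,3),np.array(p["rvec"],float),np.array(p["tvec"],float),K(p),np.array(p["D"],float))[0].reshape(-1,2)
E
python3 - <<'E'
import cv2
im=cv2.imread("pics/top0.png"); cv2.imwrite("pics/c1.png",cv2.resize(im[140:270,235:400],None,fx=4.6,fy=4.6,interpolation=cv2.INTER_CUBIC))
E
```

```text
(no output)
```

View pics/c1.png

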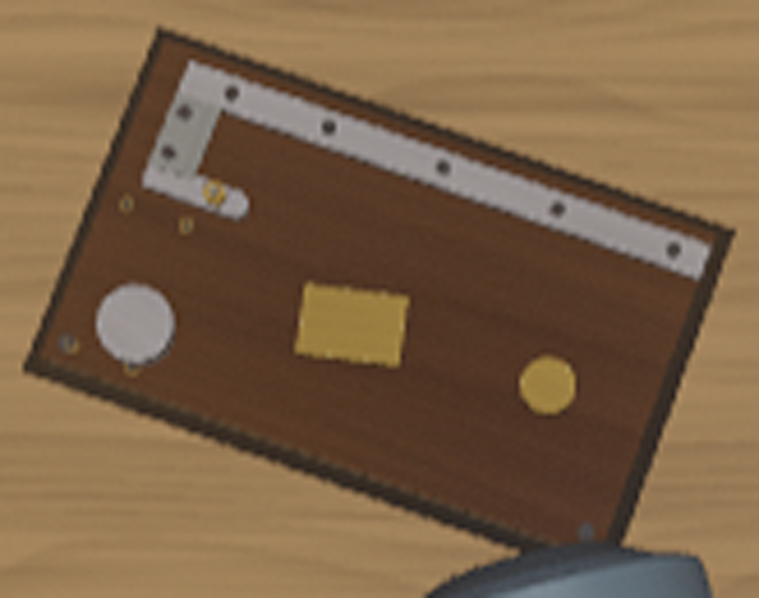

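The crop confirms one brass rectangle, at crop (352,325), and one brass disc, the slug, at (548,385). The rail runs from (191,60) to (711,240), and the tin is at (135,323).

```bash
python3 - <<'E'
from h import *
p=camera_params("top")
f=lambda a:[(235-.39+x/4.6,140-.39+y/4.6) for x,y in a]
obs=f([(191,60),(711,240),(697,279),(160,28),(735,232),(24,370)])
jp=np.array([[90,150,28.5],[90,-170,28.5],[70,-170,28.5],[110,180,6],[110,-180,6],[-110,180,6]])/1000
zs=jp[:,2]
W=np.array([px2w(p,[o],z)[0] for o,z in zip(obs,zs)])
# 2D rigid fit
def fit(A,B):
    a,b=A.mean(0),B.mean(0);U,_,V=np.linalg.svd((A-a).T@(B-b));R=(U@V).T;return R,b-R@a
R,t=fit(jp[:,:2],W[:,:2]); print(R,t,np.degrees(np.arctan2(R[1,0],R[0,0])))
print(np.round((jp[:,:2]@R.T+t-W[:,:2])*1000,1).tolist())
tj=lambda w:(w[:,:2]-t)@R*1000
b=px2w(p,f([(305,283),(408,296),(401,366),(296,353)]),.026);print(np.round(tj(b),1).tolist(),tj(b).mean(0),b.mean(0))
print(tj(px2w(p,f([(548,385)]),.026)),tj(px2w(p,f([(135,323)]),.043)))
pw=camera_params("wrist");print(pw);Rw=cv2.Rodrigues(np.array(pw["rvec"],float))[0];print(-Rw.T@np.array(pw["tvec"]),Rw)
E
```

```text
[[ 0.94339903  0.33165988]
 [-0.33165988  0.94339903]] [0.53624815 0.04840369] -19.369554687674388
[[-0.7, 1.1], [-3.4, -1.0], [0.6, -2.3], [2.0, 1.6], [2.0, -1.2], [-0.5, 1.8]]
[[-9.2, 41.4], [3.8, -16.5], [-35.7, -26.8], [-49.1, 32.0]] [-22.57486737   7.51438375] [0.51744326 0.06297993 0.026     ]
[[ -17.48523052 -109.06574158]] [[-66.82610124 121.3254281 ]]
{'fx': 363.00748022751935, 'fy': 363.00748022751935, 'cx': 325.6535030708302, 'cy': 236.268825892865, 'D': array([0.02276415, 0.        , 0.        , 0.        , 0.        ]), 'rvec': array([-2.45287713,  1.550348  ,  0.21670893]), 'tvec': array([-0.64924873, -0.03612422,  0.37770043])}
[ 0.34007855 -0.55786599  0.37231519] [[ 0.42890251 -0.90334953 -0.00150356]
 [-0.86913781 -0.41311167  0.27191584]
 [-0.24625619 -0.11531859 -0.96231986]]
```

play_rows([
  {"hand":-1,"dx":0.468,"dy":-0.512,"dz":0,"spin":44.7},
  {"hand":-1,"dx":0.468,"dy":-0.512,"dz":0,"spin":44.7},
  {"hand":-1,"dx":0.468,"dy":-0.512,"dz":0,"spin":44.7},
  {"hand":-1,"dx":0.468,"dy":-0.512,"dz":0,"spin":44.7},
  {"hand":-1,"dx":0.468,"dy":-0.512,"dz":0,"spin":44.7},
  {"hand":-1,"dx":0.468,"dy":-0.512,"dz":0,"spin":44.7},
  {"hand":-1,"dx":0.468,"dy":-0.512,"dz":0,"spin":44.7},
  {"hand":-1,"dx":0.468,"dy":-0.512,"dz":0,"spin":44.7},
  {"hand":-1,"dx":0.468,"dy":-0.512,"dz":0,"spin":44.7},
  {"hand":-1,"dx":0.468,"dy":-0.512,"dz":0,"spin":44.7},
], force=20)

```text
time: 1.1
position: [0.4248, -0.1085, 0.1933]
ee_rot: [[0.943, -0.332, 0.0], [-0.332, -0.943, -0.0], [0.0, -0.0, -1.0]]
force: [0.7, -1.0, -0.1]
opening: -0.0004
gripper_force: 0.0
```

play_rows([
  {"hand":-1,"dx":-0.007,"dy":-0.045,"dz":0.015},
  {"hand":-1,"dx":-0.007,"dy":-0.09,"dz":0.03},
  {"hand":-1,"dx":-0.007,"dy":-0.135,"dz":0.05},
  {"hand":-1,"dx":-0.007,"dy":-0.165,"dz":0.06},
  {"hand":-1,"dx":-0.007,"dy":-0.18,"dz":0.06},
  {"hand":-1,"dx":-0.007,"dy":-0.18,"dz":0.06},
  {"hand":-1,"dx":-0.007,"dy":-0.18,"dz":0.06},
])

```text
invalid input
```

```bash
python3 - <<'E'
from h import *
import pickle
p=camera_params("wrist");s=read_state();im=read_camera("wrist")
cv2.imwrite("pics/w1.png",im[:,:,::-1]);pickle.dump((p,s),open("w1.pkl","wb"));print(s["position"],s["qd"].round(3))
E
```

```text
[ 0.42478329 -0.10854642  0.19334155] [ 1.138e+00 -3.000e-03 -2.000e-03 -1.000e-03 -5.000e-03  1.126e+00]
```

View pics/w1.png

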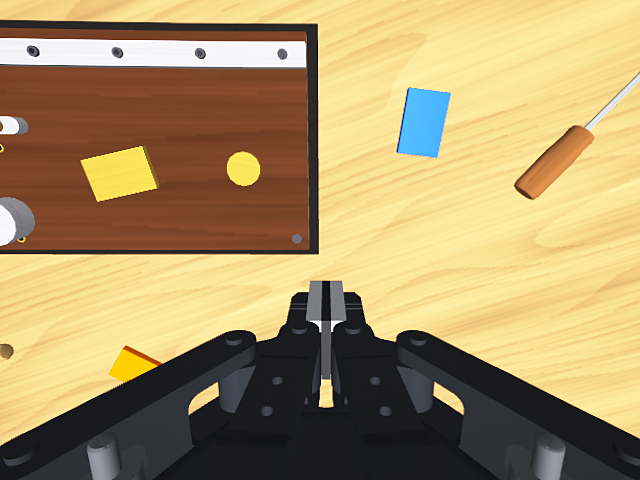

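The wrist view shows the blank at (119,174), the slug at (243,168) and the rail along the top at rows 38–67. The move was refused because "spin" was missing, so I'll resend it.

play_rows([
  {"hand":-1,"dx":-0.007,"dy":-0.045,"dz":0.015,"spin":0},
  {"hand":-1,"dx":-0.007,"dy":-0.09,"dz":0.03,"spin":0},
  {"hand":-1,"dx":-0.007,"dy":-0.135,"dz":0.05,"spin":0},
  {"hand":-1,"dx":-0.007,"dy":-0.165,"dz":0.06,"spin":0},
  {"hand":-1,"dx":-0.007,"dy":-0.18,"dz":0.06,"spin":0},
  {"hand":-1,"dx":-0.007,"dy":-0.18,"dz":0.06,"spin":0},
  {"hand":-1,"dx":-0.007,"dy":-0.18,"dz":0.06,"spin":0},
])

```text
time: 1.85
position: [0.4778, 0.0614, 0.1333]
ee_rot: [[0.943, -0.331, -0.001], [-0.331, -0.943, -0.0], [-0.0, 0.0, -1.0]]
force: [-0.5, -0.0, -0.2]
opening: 0.0004
gripper_force: 0.0
```

```bash
python3 - <<'E'
from h import *
import pickle
p=camera_params("wrist");s=read_state();im=read_camera("wrist")
cv2.imwrite("pics/w2.png",im[:,:,::-1]);pickle.dump((p,s),open("w2.pkl","wb"));print(s["position"],s["qd"].round(3))
E
```

```text
[0.47775555 0.06135533 0.13331949] [-0.023 -0.012  0.001  0.001  0.    -0.001]
```

View pics/w2.png

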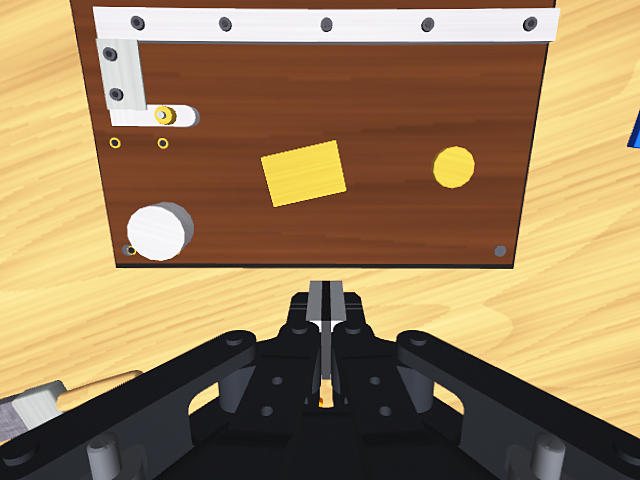

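The view shows the blank at (261,157), (334,141), (346,189) and (273,207). The rail's top corners are at (93,7), (559,8) and (554,41), the guide nose is at (200,117) and the slug is at (454,167).

```bash
cat > jig.py <<'E'
from h import *
import pickle
p2,s2=pickle.load(open("w2.pkl","rb"));p1,s1=pickle.load(open("w1.pkl","rb"))
obs=[(93,7),(559,8),(554,41),(146,109),(200,117),(117,265),(513,265)]
jp=np.array([[90,150,28.5],[90,-170,28.5],[70,-170,28.5],[24,122,30.5],[20,87.5,28.5],[-100,170,18],[-100,-170,18]])/1000
W=np.array([px2w(p2,[o],z)[0] for o,z in zip(obs,jp[:,2])])
A,B=jp[:,:2],W[:,:2];a,b=A.mean(0),B.mean(0);U,_,V=np.linalg.svd((A-a).T@(B-b));R=(U@V).T;t=b-R@a
tj=lambda w:(np.atleast_2d(w)[:,:2]-t)@R*1000
E
python3 - <<'E'
from jig import *
print(t,np.degrees(np.arctan2(R[1,0],R[0,0])));print(np.round((jp[:,:2]@R.T+t-W[:,:2])@R*1000,1).tolist())
b2=[(261,157),(334,141),(346,189),(273,207)];b1=[(80,160),(145,146),(158,187),(97,202)]
c=px2w(p2,b2,.026);q=tj(c);print(q.round(1).tolist(),q.mean(0))
e=q[0]-q[1]+q[3]-q[2];print("yaw",np.degrees(np.arctan2(-e[0],e[1])))
print("slug",tj(px2w(p2,[(454,167)],.026)),"tcp",tj(s2["position"]))
def P(p):
    r=cv2.Rodrigues(np.array(p["rvec"],float))[0];return np.c_[r,np.array(p["tvec"],float)]
und=lambda p,u:cv2.undistortPoints(np.array(u,float).reshape(-1,1,2),K(p),np.array(p["D"])).reshape(-1,2).T
for n,u1,u2 in (("blank",b1,b2),("rail",[(307,40),(306,67)],[(559,8),(554,41)])):
    X=cv2.triangulatePoints(P(p1),P(p2),und(p1,u1),und(p2,u2));print(n,(X[:3]/X[3]).T.round(4).tolist())
E
```

```text
[0.53754837 0.04957815] -19.303604089335384
[[-0.2, 0.5], [0.1, -2.0], [0.1, -1.6], [-1.2, -0.3], [0.0, 3.2], [0.5, 0.2], [0.5, 0.0]]
[[-9.0, 41.0], [3.0, -15.3], [-33.7, -25.1], [-48.2, 33.3]] [-21.98588266   8.50427943]
yaw 13.020870433751561
slug [[ -16.64767472 -108.72186974]] tcp [[-60.32450352  -8.65086424]]
blank [[0.5423, 0.0914, 0.026], [0.5351, 0.034, 0.0162], [0.4964, 0.0372, 0.0217], [0.5024, 0.0976, 0.024]]
rail [[0.5676, -0.1419, 0.0233], [0.5479, -0.1338, 0.0262]]
```

play_rows([
  {"hand":-1,"dx":-0.006,"dy":-0.017,"dz":0.03,"spin":0},
  {"hand":-1,"dx":-0.006,"dy":-0.017,"dz":0.065,"spin":0},
  {"hand":-1,"dx":-0.006,"dy":-0.017,"dz":0.09,"spin":0},
  {"hand":-1,"dx":-0.006,"dy":-0.017,"dz":0.105,"spin":0},
  {"hand":-1,"dx":-0.006,"dy":-0.017,"dz":0.111,"spin":0},
  {"hand":-1,"dx":-0.006,"dy":-0.017,"dz":0.112,"spin":0},
  {"hand":-1,"dx":-0.006,"dy":-0.017,"dz":0.112,"spin":0},
  {"hand":-1,"dx":-0.006,"dy":-0.017,"dz":0.112,"spin":0},
])

```text
time: 2.7
position: [0.479, 0.0792, 0.0227]
ee_rot: [[0.943, -0.332, 0.002], [-0.332, -0.943, -0.0], [0.002, -0.001, -1.0]]
force: [0.8, -0.4, -0.0]
opening: -0.0004
gripper_force: 0.0
```

```bash
python3 - <<'E'
from jig import *
s=read_state();print(s["position"],tj(s["position"]),s["force"])
E
```

```text
[0.47902309 0.07923428 0.02271433] [[-65.03853527   8.64194826]] [ 0.78554039 -0.40367322 -0.00905857]
```

play_rows([
  {"hand":-1,"dx":0.004,"dy":0,"dz":0.0005,"spin":0},
  {"hand":-1,"dx":0.008,"dy":0,"dz":0.0005,"spin":0},
  {"hand":-1,"dx":0.012,"dy":0,"dz":0.0005,"spin":0},
  {"hand":-1,"dx":0.016,"dy":0,"dz":0.0005,"spin":0},
  {"hand":-1,"dx":0.021,"dy":0,"dz":0.0005,"spin":0},
  {"hand":-1,"dx":0.026,"dy":0,"dz":0.0005,"spin":0},
  {"hand":-1,"dx":0.031,"dy":0,"dz":0.0005,"spin":0},
  {"hand":-1,"dx":0.036,"dy":0,"dz":0.0005,"spin":0},
  {"hand":-1,"dx":0.041,"dy":0,"dz":0.0005,"spin":0},
  {"hand":-1,"dx":0.045,"dy":0,"dz":0.0005,"spin":0},
])

```text
time: 3.7
position: [0.5209, 0.0644, 0.021]
ee_rot: [[0.943, -0.332, 0.0], [-0.332, -0.943, -0.0], [0.0, -0.0, -1.0]]
force: [-0.0, 0.1, -0.0]
opening: 0.0002
gripper_force: 0.0
```

play_rows([
  {"hand":-1,"dx":0.004,"dy":0,"dz":0,"spin":0},
  {"hand":-1,"dx":0.008,"dy":0,"dz":0,"spin":0},
  {"hand":-1,"dx":0.012,"dy":0,"dz":0,"spin":0},
  {"hand":-1,"dx":0.016,"dy":0,"dz":0,"spin":0},
  {"hand":-1,"dx":0.02,"dy":0,"dz":0,"spin":0},
  {"hand":-1,"dx":0.023,"dy":0,"dz":0,"spin":0},
  {"hand":-1,"dx":0.026,"dy":0,"dz":0,"spin":0},
  {"hand":-1,"dx":0.029,"dy":0,"dz":0,"spin":0},
  {"hand":-1,"dx":0.03,"dy":0,"dz":0,"spin":0},
  {"hand":-1,"dx":0.03,"dy":0,"dz":0,"spin":0},
])

```text
time: 4.7
position: [0.5488, 0.0546, 0.021]
ee_rot: [[0.943, -0.332, 0.0], [-0.332, -0.943, 0.0], [0.0, -0.0, -1.0]]
force: [0.3, -0.7, 0.5]
opening: 0.0001
gripper_force: 0.0
```

```bash
python3 - <<'E'
from jig import *
p=camera_params("wrist");s=read_state();im=read_camera("wrist")
cv2.imwrite("pics/w3.png",im[:,:,::-1]);pickle.dump((p,s),open("w3.pkl","wb"));print(s["position"],tj(s["position"]),s["force"])
E
```

```text
[0.54882535 0.05459126 0.02101023] [[8.98579364 8.45914686]] [ 0.3364079  -0.6712589   0.52033453]
```

View pics/w3.png

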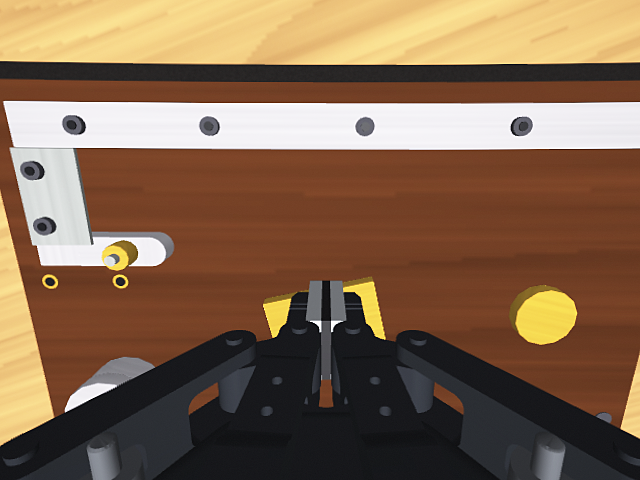

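The view shows the blank's rail-side corners at (263,303) and (374,279), partly hidden behind the fingers. I'll compute whether it has moved.

```bash
python3 - <<'E'
from jig import *
p,s=pickle.load(open("w3.pkl","rb"))
print(tj(px2w(p,[(263,303),(374,279),(385,342)],.026)).round(1).tolist(),tj(px2w(p,[(5,101),(640,102)],.0285)), "slug",tj(px2w(p,[(546,314)],.026)))
print("tcp px",proj(p,s["position"]), proj(p,s["position"]+[0,0,.03]))
im=cv2.imread("pics/w3.png");cv2.imwrite("pics/c3.png",cv2.resize(im[255:365,240:410],None,fx=4.7,fy=4.7,interpolation=cv2.INTER_CUBIC))
im=read_camera("side");cv2.imwrite("pics/s3.png",im[:,:,::-1])
print(proj(camera_params("side"),s["position"]))
E
```

```text
[[-8.1, 41.3], [5.4, -16.7], [-31.4, -24.0]] [[  90.71122149  148.76345024]
 [  90.3452447  -129.7417027 ]] slug [[ -14.25522859 -107.9658636 ]]
tcp px [[325.37283151 269.08326863]] [[325.38053272 293.09835547]]
[[275.47229028 248.07728242]]
```

View pics/c3.png

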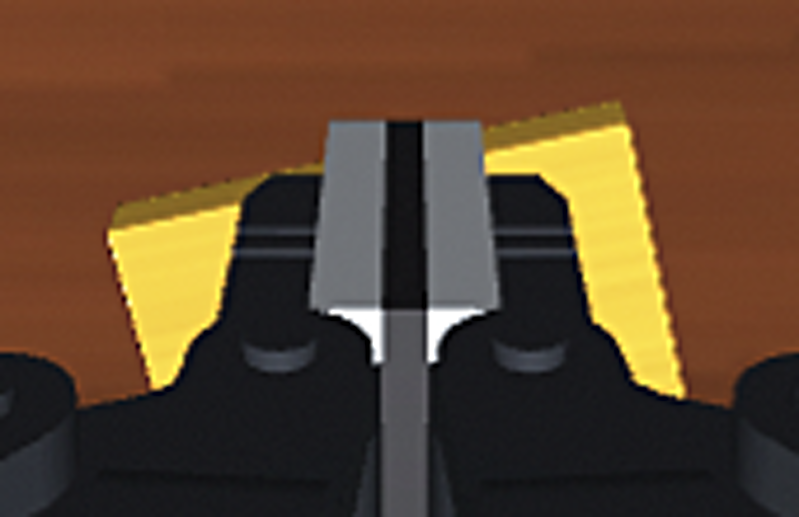

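The blank has not moved: its corners are still at jig (-8,41) and (5,-17). The tips passed over it, so they sit higher than I assumed. I'll check with the side view and the wrist geometry.

```bash
python3 - <<'E'
from jig import *
p,s=pickle.load(open("w3.pkl","rb"))
for h in (0,.005,.011):
  for v in (0,.005,.01,.02,.03): print(h,v,proj(p,s["position"]+s["ee_rot"]@[h,0,-v]).round(1))
ps=camera_params("side")
im=cv2.imread("pics/s3.png");cv2.imwrite("pics/c4.png",cv2.resize(im[195:295,210:340],None,fx=6,fy=6,interpolation=cv2.INTER_CUBIC))
for v in (0,.01,.02,.03):print("side",(proj(ps,s["position"]+[0,0,v])-[210,195])*6)
E
```

```text
0 0 [[325.4 269.1]]
0 0.005 [[325.4 272.6]]
0 0.01 [[325.4 276.2]]
0 0.02 [[325.4 284.2]]
0 0.03 [[325.4 293.1]]
0.005 0 [[325.4 260.1]]
0.005 0.005 [[325.4 263.4]]
0.005 0.01 [[325.4 266.9]]
0.005 0.02 [[325.4 274.4]]
0.005 0.03 [[325.4 282.7]]
0.011 0 [[325.4 249.2]]
0.011 0.005 [[325.4 252.3]]
0.011 0.01 [[325.4 255.4]]
0.011 0.02 [[325.4 262.4]]
0.011 0.03 [[325.4 270.1]]
side [[392.83374171 318.46369451]]
side [[391.14575415 301.98572518]]
side [[389.44034926 285.32336759]]
side [[387.71728642 268.47378873]]
```

View pics/c4.png

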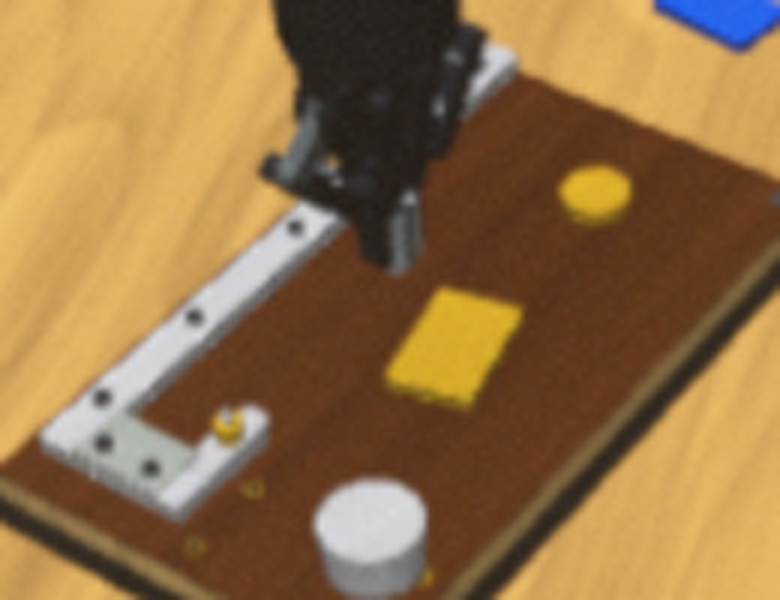

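Fingertip bottom appears at crop (393,272), while the reported TCP projects to (393,318). The real tips are therefore about 28 mm above the stated TCP, and they passed clean over the blank. I'll back off and find the board by touch.

play_rows([
  {"hand":-1,"dx":-0.03,"dy":0,"dz":0,"spin":0},
  {"hand":-1,"dx":-0.06,"dy":0,"dz":0,"spin":0},
  {"hand":-1,"dx":-0.075,"dy":0,"dz":0,"spin":0},
  {"hand":-1,"dx":-0.075,"dy":0,"dz":0,"spin":0},
  {"hand":-1,"dx":-0.075,"dy":0,"dz":0.006,"spin":0},
  {"hand":-1,"dx":-0.075,"dy":0,"dz":0.012,"spin":0},
  {"hand":-1,"dx":-0.075,"dy":0,"dz":0.017,"spin":0},
  {"hand":-1,"dx":-0.075,"dy":0,"dz":0.02,"spin":0},
  {"hand":-1,"dx":-0.075,"dy":0,"dz":0.02,"spin":0},
  {"hand":-1,"dx":-0.075,"dy":0,"dz":0.02,"spin":0},
])

```text
time: 5.8
position: [0.4781, 0.0795, 0.0009]
ee_rot: [[0.943, -0.332, -0.0], [-0.332, -0.943, 0.0], [-0.0, 0.0, -1.0]]
force: [0.4, 0.4, 0.2]
opening: -0.0002
gripper_force: 0.0
```

play_rows([
  {"hand":-1,"dx":0,"dy":0,"dz":0.001,"spin":0},
  {"hand":-1,"dx":0,"dy":0,"dz":0.002,"spin":0},
  {"hand":-1,"dx":0,"dy":0,"dz":0.003,"spin":0},
  {"hand":-1,"dx":0,"dy":0,"dz":0.003,"spin":0},
  {"hand":-1,"dx":0,"dy":0,"dz":0.003,"spin":0},
])

```text
time: 6.3
position: [0.478, 0.0795, -0.002]
ee_rot: [[0.943, -0.332, 0.0], [-0.332, -0.943, 0.0], [0.0, -0.0, -1.0]]
force: [-0.0, -0.5, -0.6]
opening: -0.0002
gripper_force: 0.0
```

play_rows([
  {"hand":-1,"dx":0,"dy":0,"dz":0.001,"spin":0},
  {"hand":-1,"dx":0,"dy":0,"dz":0.002,"spin":0},
  {"hand":-1,"dx":0,"dy":0,"dz":0.003,"spin":0},
  {"hand":-1,"dx":0,"dy":0,"dz":0.003,"spin":0},
])

```text
time: 6.7
position: [0.4778, 0.0795, -0.0052]
ee_rot: [[0.943, -0.332, -0.0], [-0.332, -0.943, 0.0], [-0.0, 0.0, -1.0]]
force: [-0.4, -0.2, 0.1]
opening: 0.0002
gripper_force: 0.0
```

```bash
python3 - <<'E'
from jig import *
s=read_state();print(s["position"],tj(s["position"]),s["force"])
im=read_camera("side");cv2.imwrite("pics/s5.png",im[:,:,::-1])
cv2.imwrite("pics/c5.png",cv2.resize(im[195:295,210:340,::-1],None,fx=6,fy=6,interpolation=cv2.INTER_CUBIC))
ps=camera_params("side")
for v in (0,.01,.02,.03):print("side",(proj(ps,s["position"]+[0,0,v])-[210,195])*6)
E
```

```text
[ 0.47775224  0.07953958 -0.00522752] [[-66.33886518   8.50996722]] [-0.41958495 -0.15856279  0.08659802]
side [[534.65406218 426.55354874]]
side [[533.73925998 410.49988112]]
side [[532.81467177 394.26268695]]
side [[531.88015468 377.83905835]]
```

View pics/c5.png

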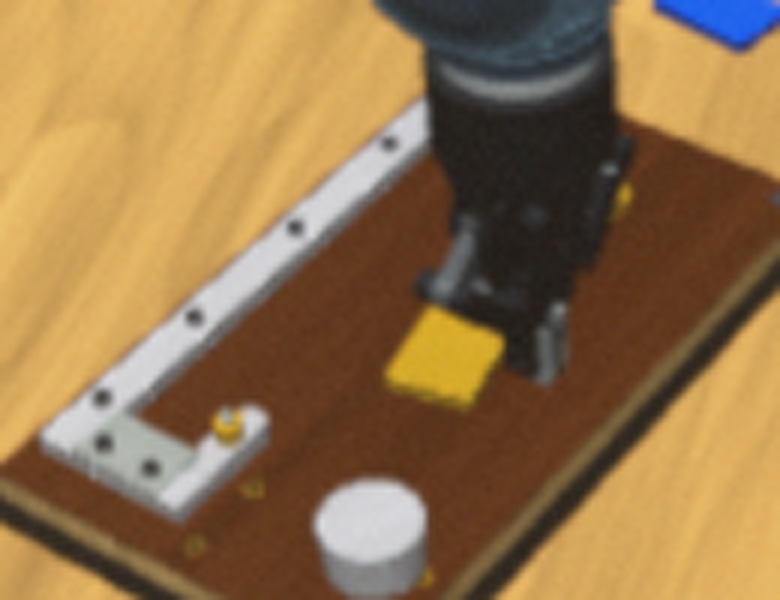

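The tip bottom is at crop (540,383), just behind the blank and about level with it, and it still isn't touching the board. I'll keep stepping down.

play_rows([
  {"hand":-1,"dx":0,"dy":0,"dz":0.001,"spin":0},
  {"hand":-1,"dx":0,"dy":0,"dz":0.001,"spin":0},
])

```text
time: 6.95
position: [0.4779, 0.0795, -0.0061]
ee_rot: [[0.943, -0.332, -0.0], [-0.332, -0.943, 0.0], [-0.0, 0.0, -1.0]]
force: [0.1, 0.8, -0.2]
opening: -0.0002
gripper_force: 0.0
```

play_rows([
  {"hand":-1,"dx":0,"dy":0,"dz":0.001,"spin":0},
  {"hand":-1,"dx":0,"dy":0,"dz":0.001,"spin":0},
])

```text
time: 7.15
position: [0.4779, 0.0795, -0.0071]
ee_rot: [[0.943, -0.332, -0.0], [-0.332, -0.943, 0.0], [-0.0, 0.0, -1.0]]
force: [0.1, -0.2, 0.9]
opening: -0.0002
gripper_force: 0.0
```

play_rows([
  {"hand":-1,"dx":0,"dy":0,"dz":0.001,"spin":0},
  {"hand":-1,"dx":0,"dy":0,"dz":0.001,"spin":0},
])

```text
time: 7.35
position: [0.4779, 0.0796, -0.0081]
ee_rot: [[0.943, -0.332, -0.0], [-0.332, -0.943, 0.0], [-0.0, 0.0, -1.0]]
force: [0.3, -0.1, 0.3]
opening: -0.0001
gripper_force: 0.0
```

play_rows([
  {"hand":-1,"dx":0,"dy":0,"dz":0.001,"spin":0},
  {"hand":-1,"dx":0,"dy":0,"dz":0.001,"spin":0},
])

```text
time: 7.55
position: [0.4779, 0.0796, -0.0091]
ee_rot: [[0.943, -0.332, -0.0], [-0.332, -0.943, 0.0], [-0.0, 0.0, -1.0]]
force: [0.1, -0.3, -0.2]
opening: -0.0002
gripper_force: 0.0
```

play_rows([
  {"hand":-1,"dx":0,"dy":0,"dz":0.001,"spin":0},
  {"hand":-1,"dx":0,"dy":0,"dz":0.001,"spin":0},
])

```text
time: 7.75
position: [0.4779, 0.0795, -0.0101]
ee_rot: [[0.943, -0.332, -0.0], [-0.332, -0.943, 0.0], [-0.0, 0.0, -1.0]]
force: [-0.2, 0.5, 0.1]
opening: 0.0004
gripper_force: 0.0
```

play_rows([
  {"hand":-1,"dx":0,"dy":0,"dz":0.001,"spin":0},
  {"hand":-1,"dx":0,"dy":0,"dz":0.001,"spin":0},
])

```text
time: 7.95
position: [0.4779, 0.0795, -0.0111]
ee_rot: [[0.943, -0.332, -0.0], [-0.332, -0.943, -0.0], [-0.0, 0.0, -1.0]]
force: [0.5, 0.1, -0.0]
opening: 0.0001
gripper_force: 0.0
```

play_rows([
  {"hand":-1,"dx":0,"dy":0,"dz":0.001,"spin":0},
  {"hand":-1,"dx":0,"dy":0,"dz":0.001,"spin":0},
])

```text
time: 8.15
position: [0.4779, 0.0796, -0.0121]
ee_rot: [[0.943, -0.332, -0.0], [-0.332, -0.943, 0.0], [-0.0, 0.0, -1.0]]
force: [-0.3, -1.0, -0.2]
opening: 0.0001
gripper_force: 0.0
```

play_rows([
  {"hand":-1,"dx":0,"dy":0,"dz":0.001,"spin":0},
  {"hand":-1,"dx":0,"dy":0,"dz":0.001,"spin":0},
])

```text
time: 8.35
position: [0.4779, 0.0795, -0.0131]
ee_rot: [[0.943, -0.332, -0.0], [-0.332, -0.943, 0.0], [-0.0, 0.0, -1.0]]
force: [-0.4, -0.1, -0.4]
opening: -0.0004
gripper_force: 0.0
```

```bash
python3 - <<'E'
from jig import *
s=read_state();print(s["position"],s["force"],s["tau"])
ps=camera_params("side")
im=read_camera("side");a=cv2.imread("pics/s5.png")
cv2.imwrite("pics/c6.png",cv2.resize(im[225:275,270:320,::-1],None,fx=11,fy=11,interpolation=cv2.INTER_CUBIC))
for v in (0.02,.025,.03,.035):print("side",(proj(ps,s["position"]+[0,0,v])-[270,225])*11)
print([ (proj(ps,s["position"]+s["ee_rot"]@[-x,y,0]+[0,0,.03])-[270,225])*11 for x,y in ((.011,.007),(.011,-.007),(-.011,.007),(-.011,-.007))])
E
```

```text
[ 0.47785338  0.07954033 -0.01313489] [-0.39900355 -0.05659533 -0.41438547] [-1.50734733e-02 -3.14377713e+01 -2.44079804e+01 -1.04446535e-04
 -1.45109874e-02  1.32727791e-05]
side [[317.75623773 416.31266363]]
side [[316.90791459 401.43559291]]
side [[316.05505397 386.4734666 ]]
side [[315.19762286 371.42561257]]
[array([[371.48366533, 386.72815057]]), array([[337.22257705, 422.54776124]]), array([[295.20098711, 350.92694514]]), array([[260.66166872, 386.21422593]])]
```

View pics/c6.png

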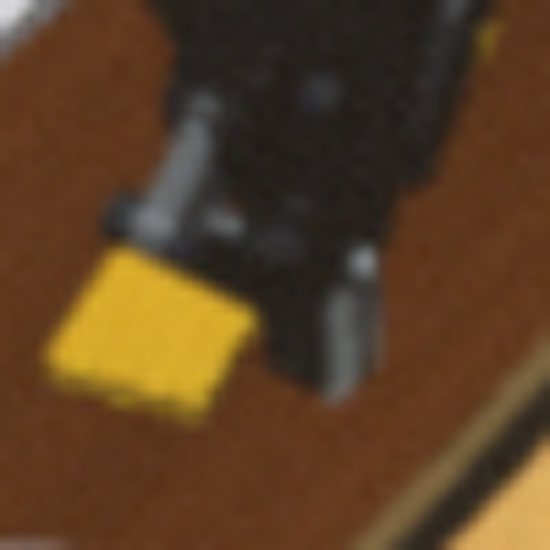

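The lowest finger corner is at crop (330,405). Fitting all four corner predictions puts the tip about 36 mm above the reported TCP, so it is at z≈22 mm. The finger pair measures about 22 x 14 mm. Pictures are now used up, so I'll rely on numbers and image code.

play_rows([
  {"hand":-1,"dx":0,"dy":0,"dz":0.001,"spin":0},
  {"hand":-1,"dx":0,"dy":0,"dz":0.001,"spin":0},
])

```text
time: 8.6
position: [0.4779, 0.0795, -0.0141]
ee_rot: [[0.943, -0.332, -0.0], [-0.332, -0.943, 0.0], [-0.0, 0.0, -1.0]]
force: [-0.2, -0.5, 0.5]
opening: 0.0003
gripper_force: 0.0
```

play_rows([
  {"hand":-1,"dx":0,"dy":0,"dz":0.001,"spin":0},
  {"hand":-1,"dx":0,"dy":0,"dz":0.001,"spin":0},
])

```text
time: 8.8
position: [0.4779, 0.0796, -0.0151]
ee_rot: [[0.943, -0.332, -0.0], [-0.332, -0.943, 0.0], [-0.0, 0.0, -1.0]]
force: [0.5, -0.3, 0.6]
opening: -0.0001
gripper_force: 0.0
```

play_rows([
  {"hand":-1,"dx":0.004,"dy":0,"dz":0,"spin":0},
  {"hand":-1,"dx":0.008,"dy":0,"dz":0,"spin":0},
  {"hand":-1,"dx":0.012,"dy":0,"dz":0,"spin":0},
  {"hand":-1,"dx":0.016,"dy":0,"dz":0,"spin":0},
  {"hand":-1,"dx":0.02,"dy":0,"dz":0,"spin":0},
  {"hand":-1,"dx":0.024,"dy":0,"dz":0,"spin":0},
  {"hand":-1,"dx":0.028,"dy":0,"dz":0,"spin":0},
  {"hand":-1,"dx":0.032,"dy":0,"dz":0,"spin":0},
  {"hand":-1,"dx":0.036,"dy":0,"dz":0,"spin":0},
  {"hand":-1,"dx":0.04,"dy":0,"dz":0,"spin":0},
])

```text
time: 9.8
position: [0.516, 0.0661, -0.015]
ee_rot: [[0.943, -0.332, 0.0], [-0.332, -0.943, -0.0], [0.0, 0.0, -1.0]]
force: [-1.2, 0.5, 0.7]
opening: 0.0001
gripper_force: 0.5
```

```bash
cat > look.py <<'E'
from jig import *
def look(cam="wrist",z=.026):
    p=camera_params(cam);s=read_state();im=read_camera(cam)
    print("tcp",tj(s["position"]).round(1),s["position"][2].round(4),"F",s["force"].round(1),"t",s["time"])
    hsv=cv2.cvtColor(im,cv2.COLOR_RGB2HSV)
    m=cv2.inRange(hsv,(20,130,130),(34,255,255))
    n,l,st,c=cv2.connectedComponentsWithStats(m)
    for i in range(1,n):
        if st[i,4]<60: continue
        cs=max(cv2.findContours((l==i).astype(np.uint8),cv2.RETR_EXTERNAL,cv2.CHAIN_APPROX_NONE)[0],key=len)
        q=cv2.approxPolyDP(cs,3,True).reshape(-1,2)
        j=tj(px2w(p,q,z)).round(1)
        if np.abs(j).max()<200: print(st[i,4],[(*a,*b) for a,b in zip(q.tolist(),j.tolist())])
if __name__=="__main__":
    import sys
    for c in sys.argv[1:]: look(c)
E
python3 look.py wrist side
```

```text
tcp [[-25.8   8.5]] -0.015 F [-1.2  0.5  0.7] t 9.8
883 [(63, 179, 26.2, 107.1), (50, 177, 26.9, 111.7), (28, 182, 25.0, 120.1), (23, 194, 20.5, 123.0), (40, 190, 22.0, 116.4), (47, 201, 17.8, 114.7), (33, 208, 15.1, 120.5), (27, 206, 15.9, 122.5), (35, 213, 13.1, 120.2), (52, 213, 13.1, 113.8), (59, 206, 15.9, 110.6), (57, 190, 22.0, 110.1), (68, 185, 23.9, 105.7)]
14654 [(413, 182, 25.3, -24.9), (259, 183, 24.9, 33.8), (265, 279, -14.4, 33.3), (407, 278, -14.0, -25.0)]
173 [(52, 230, 6.4, 115.2), (50, 238, 3.1, 116.6), (56, 245, 0.2, 114.9), (69, 242, 1.5, 109.6), (65, 230, 6.4, 110.2)]
4296 [(607, 242, 1.4, -102.5), (596, 244, 0.6, -98.4), (599, 245, 0.2, -99.7), (592, 252, -2.7, -97.5), (594, 245, 0.2, -97.7), (582, 250, -1.9, -93.5), (580, 259, -5.7, -93.4), (584, 263, -7.4, -95.3), (574, 275, -12.5, -92.3), (571, 289, -18.7, -92.2), (579, 309, -27.7, -97.1), (602, 319, -32.2, -107.3), (620, 316, -30.8, -114.3), (639, 303, -24.8, -120.7), (639, 253, -3.1, -115.8)]
tcp [[-25.    8.5]] -0.0148 F [ 0.   0.4 -0.8] t 9.85
82 [(303, 227, -7.4, -96.0), (310, 231, -33.0, -92.7), (314, 225, -28.3, -119.4), (306, 223, -4.7, -114.5)]
131 [(272, 244, 22.8, 4.9), (266, 252, 17.3, 37.6), (277, 257, -18.1, 36.8), (280, 248, -4.4, 5.7)]
```

The blank has squared up, with its edges at jig x 25 and -14, and is following the fingertips. I'll push it on to the rail.

play_rows([
  {"hand":-1,"dx":0.005,"dy":0,"dz":0,"spin":0},
  {"hand":-1,"dx":0.01,"dy":0,"dz":0,"spin":0},
  {"hand":-1,"dx":0.015,"dy":0,"dz":0,"spin":0},
  {"hand":-1,"dx":0.02,"dy":0,"dz":0,"spin":0},
  {"hand":-1,"dx":0.025,"dy":0,"dz":0,"spin":0},
  {"hand":-1,"dx":0.03,"dy":0,"dz":0,"spin":0},
  {"hand":-1,"dx":0.034,"dy":0,"dz":0,"spin":0},
  {"hand":-1,"dx":0.037,"dy":0,"dz":0,"spin":0},
  {"hand":-1,"dx":0.039,"dy":0,"dz":0,"spin":0},
  {"hand":-1,"dx":0.041,"dy":0,"dz":0,"spin":0},
])

```text
time: 10.9
position: [0.5543, 0.0526, -0.0151]
ee_rot: [[0.943, -0.332, -0.0], [-0.332, -0.943, 0.0], [-0.0, 0.0, -1.0]]
force: [-1.5, -0.2, 0.5]
opening: -0.0004
gripper_force: 0.6
```

play_rows([
  {"hand":-1,"dx":0.001,"dy":0,"dz":0,"spin":0},
  {"hand":-1,"dx":0.002,"dy":0,"dz":0,"spin":0},
  {"hand":-1,"dx":0.002,"dy":0,"dz":0,"spin":0},
])

```text
time: 11.2
position: [0.5564, 0.052, -0.015]
ee_rot: [[0.943, -0.332, 0.0], [-0.332, -0.943, -0.0], [0.0, -0.0, -1.0]]
force: [-0.7, -0.1, -0.1]
opening: 0.0001
gripper_force: 0.3
```

```bash
python3 look.py wrist
```

```text
tcp [[17.   8.5]] -0.015 F [-0.7 -0.1 -0.1] t 11.2
14608 [(266, 178, 69.5, 31.0), (265, 275, 30.1, 33.2), (408, 282, 27.0, -25.5), (419, 187, 66.1, -27.3)]
932 [(71, 287, 25.0, 112.4), (49, 301, 18.8, 122.4), (49, 310, 14.7, 123.2), (66, 303, 17.9, 115.8), (71, 312, 13.8, 114.5), (58, 321, 9.6, 120.6), (71, 322, 9.1, 115.3), (71, 332, 4.4, 116.2), (84, 336, 2.5, 111.1), (88, 329, 5.8, 108.9), (77, 320, 10.0, 112.7), (82, 311, 14.2, 109.9), (80, 301, 18.7, 109.9), (89, 292, 22.8, 105.6), (83, 287, 25.0, 107.6)]
3929 [(571, 336, 2.4, -96.1), (565, 340, 0.5, -93.9), (566, 355, -6.8, -95.6), (556, 368, -13.3, -92.4), (558, 392, -25.6, -95.2), (583, 404, -31.8, -107.3), (601, 402, -30.6, -114.9), (615, 394, -26.3, -120.2), (627, 377, -17.5, -123.5), (625, 355, -6.5, -120.4), (602, 337, 2.0, -109.0)]
```

play_rows([
  {"hand":-1,"dx":-0.005,"dy":0,"dz":0,"spin":0},
  {"hand":-1,"dx":-0.005,"dy":0.008,"dz":0,"spin":0},
  {"hand":-1,"dx":-0.005,"dy":0.014,"dz":0,"spin":0},
  {"hand":-1,"dx":-0.005,"dy":0.014,"dz":0,"spin":0},
  {"hand":-1,"dx":-0.002,"dy":0.014,"dz":0,"spin":0},
  {"hand":-1,"dx":0,"dy":0.014,"dz":0,"spin":0},
  {"hand":-1,"dx":0.001,"dy":0.014,"dz":0,"spin":0},
  {"hand":-1,"dx":0.002,"dy":0.014,"dz":0,"spin":0},
  {"hand":-1,"dx":0.0025,"dy":0.014,"dz":0,"spin":0},
  {"hand":-1,"dx":0.0025,"dy":0.014,"dz":0,"spin":0},
])

```text
time: 12.25
position: [0.5539, 0.038, -0.0151]
ee_rot: [[0.943, -0.332, -0.0], [-0.332, -0.943, 0.0], [-0.0, 0.0, -1.0]]
force: [-0.9, 0.3, 1.2]
opening: 0.0
gripper_force: 0.6
```

```bash
python3 look.py wrist | head -2
```

```text
tcp [[19.3 -5.5]] -0.0151 F [-0.9  0.3  1.2] t 12.25
14563 [(225, 182, 70.3, 32.7), (231, 277, 31.6, 33.1), (374, 279, 30.7, -25.5), (379, 183, 70.0, -25.9)]
```

play_rows([
  {"hand":-1,"dx":0.0005,"dy":0,"dz":0,"spin":0},
  {"hand":-1,"dx":0.001,"dy":0,"dz":0,"spin":0},
  {"hand":-1,"dx":0.001,"dy":0,"dz":0,"spin":0},
])

```text
time: 12.6
position: [0.5544, 0.0377, -0.0152]
ee_rot: [[0.943, -0.332, -0.001], [-0.332, -0.943, 0.0], [-0.001, 0.0, -1.0]]
force: [-3.7, 0.0, 2.3]
opening: -0.0001
gripper_force: 1.7
```

```bash
python3 look.py wrist | head -2
```

```text
tcp [[19.8 -5.6]] -0.0152 F [-3.7  0.   2.3] t 12.6
14495 [(224, 183, 70.6, 32.9), (231, 278, 31.8, 33.0), (374, 279, 31.3, -25.6), (379, 184, 70.2, -26.1)]
```

The blank is flush on the rail, with its edge at 70.4±0.2 and 4 N of contact force. Now I'll back off, lift, turn and go round to its rear edge.

play_rows([
  {"hand":-1,"dx":-0.004,"dy":0,"dz":0,"spin":0},
  {"hand":-1,"dx":-0.01,"dy":0,"dz":0,"spin":0},
  {"hand":-1,"dx":-0.01,"dy":0,"dz":-0.02,"spin":0},
  {"hand":-1,"dx":-0.01,"dy":0,"dz":-0.035,"spin":-8},
  {"hand":-1,"dx":-0.01,"dy":0.02,"dz":-0.035,"spin":-16},
  {"hand":-1,"dx":0,"dy":0.042,"dz":-0.035,"spin":-24},
  {"hand":-1,"dx":0.01,"dy":0.042,"dz":-0.035,"spin":-32},
  {"hand":-1,"dx":0.02,"dy":0.042,"dz":-0.035,"spin":-40},
  {"hand":-1,"dx":0.031,"dy":0.042,"dz":-0.035,"spin":-48},
  {"hand":-1,"dx":0.031,"dy":0.042,"dz":-0.035,"spin":-56},
])

```text
time: 13.65
position: [0.5717, -0.0129, 0.0206]
ee_rot: [[0.8, 0.601, 0.003], [0.601, -0.8, -0.001], [0.002, 0.002, -1.0]]
force: [0.4, 0.4, -0.6]
opening: 0.0001
gripper_force: 0.0
```

play_rows([
  {"hand":-1,"dx":0,"dy":0,"dz":0,"spin":-8},
  {"hand":-1,"dx":0,"dy":0,"dz":0,"spin":-16},
  {"hand":-1,"dx":0,"dy":0,"dz":0,"spin":-24},
  {"hand":-1,"dx":0,"dy":0,"dz":0,"spin":-32},
  {"hand":-1,"dx":0,"dy":0,"dz":0,"spin":-34},
  {"hand":-1,"dx":0,"dy":0,"dz":0,"spin":-34},
  {"hand":-1,"dx":0,"dy":0,"dz":0,"spin":-34},
])

```text
time: 14.35
position: [0.5703, -0.0122, 0.0201]
ee_rot: [[0.333, 0.943, 0.001], [0.943, -0.333, -0.0], [0.0, 0.001, -1.0]]
force: [0.4, -0.8, 1.2]
opening: -0.0003
gripper_force: 0.0
```

```bash
python3 look.py wrist top; python3 -c "
from jig import *
e=read_state()['ee_rot'];print(R.T@e[:2,0])"
```

```text
tcp [[ 51.3 -47.5]] 0.0201 F [ 0.4 -0.8  1.2] t 14.35
10671 [(282, 105, 31.8, 33.6), (284, 231, 30.7, -25.1), (363, 232, 69.9, -25.6), (368, 106, 70.5, 33.2)]
238 [(217, 383, -9.4, -112.9), (195, 397, -22.4, -122.0), (214, 398, -11.8, -122.8), (218, 395, -9.4, -120.8)]
tcp [[ 51.3 -47.5]] 0.0201 F [ 0.1 -1.2  0.9] t 14.4
100 [(353, 218, -5.8, -104.0), (349, 226, -29.4, -101.4), (355, 229, -31.5, -118.8), (359, 221, -8.0, -121.4)]
[0.00198994 0.99999802]
```

play_rows([
  {"hand":-1,"dx":0,"dy":0,"dz":0.012,"spin":0},
  {"hand":-1,"dx":0,"dy":0,"dz":0.022,"spin":0},
  {"hand":-1,"dx":0,"dy":0,"dz":0.03,"spin":0},
  {"hand":-1,"dx":0,"dy":0,"dz":0.034,"spin":0},
  {"hand":-1,"dx":0,"dy":0,"dz":0.035,"spin":0},
  {"hand":-1,"dx":0,"dy":0,"dz":0.035,"spin":0},
])

```text
time: 15.05
position: [0.5702, -0.0123, -0.0152]
ee_rot: [[0.332, 0.943, -0.0], [0.943, -0.332, 0.0], [-0.0, -0.0, -1.0]]
force: [-0.8, 0.2, 0.0]
opening: 0.0
gripper_force: 0.0
```

play_rows([
  {"hand":-1,"dx":0.004,"dy":0,"dz":0,"spin":0},
  {"hand":-1,"dx":0.008,"dy":0,"dz":0,"spin":0},
  {"hand":-1,"dx":0.011,"dy":0,"dz":0,"spin":0},
  {"hand":-1,"dx":0.014,"dy":0.0005,"dz":0,"spin":0},
  {"hand":-1,"dx":0.018,"dy":0.0005,"dz":0,"spin":0},
  {"hand":-1,"dx":0.022,"dy":0.0005,"dz":0,"spin":0},
  {"hand":-1,"dx":0.026,"dy":0.0005,"dz":0,"spin":0},
  {"hand":-1,"dx":0.03,"dy":0.001,"dz":0,"spin":0},
  {"hand":-1,"dx":0.035,"dy":0.001,"dz":0,"spin":0},
  {"hand":-1,"dx":0.04,"dy":0.001,"dz":0,"spin":0},
])

```text
time: 16.05
position: [0.5846, 0.0256, -0.0151]
ee_rot: [[0.332, 0.943, 0.0], [0.943, -0.332, 0.0], [0.0, -0.0, -1.0]]
force: [-0.9, -2.6, 1.4]
opening: -0.0002
gripper_force: 1.1
```

```bash
python3 look.py wrist
```

```text
tcp [[52.3 -7.1]] -0.0151 F [-0.9 -2.6  1.4] t 16.05
15501 [(269, 128, 31.7, 63.6), (275, 279, 31.6, 4.2), (370, 278, 70.6, 4.7), (375, 129, 70.5, 63.2)]
```

The blank is moving along the rail and staying flush, with its edge at 70.5 at both ends.

play_rows([
  {"hand":-1,"dx":0.004,"dy":0,"dz":0,"spin":0},
  {"hand":-1,"dx":0.008,"dy":0,"dz":0,"spin":0},
  {"hand":-1,"dx":0.012,"dy":0,"dz":0,"spin":0},
  {"hand":-1,"dx":0.016,"dy":0.0005,"dz":0,"spin":0},
  {"hand":-1,"dx":0.02,"dy":0.0005,"dz":0,"spin":0},
  {"hand":-1,"dx":0.024,"dy":0.0005,"dz":0,"spin":0},
  {"hand":-1,"dx":0.028,"dy":0.0005,"dz":0,"spin":0},
  {"hand":-1,"dx":0.032,"dy":0.001,"dz":0,"spin":0},
  {"hand":-1,"dx":0.036,"dy":0.001,"dz":0,"spin":0},
  {"hand":-1,"dx":0.04,"dy":0.001,"dz":0,"spin":0},
])

```text
time: 17.1
position: [0.5978, 0.0624, -0.0152]
ee_rot: [[0.332, 0.943, -0.002], [0.943, -0.332, -0.001], [-0.001, -0.002, -1.0]]
force: [-5.0, -3.6, 3.5]
opening: -0.0003
gripper_force: 2.9
```

```bash
python3 look.py wrist
```

```text
tcp [[52.6 32. ]] -0.0152 F [-5.  -3.6  3.5] t 17.1
226 [(184, 71, 3.3, 121.7), (178, 76, 1.1, 120.1), (178, 86, 0.7, 116.8), (185, 93, 2.9, 114.5), (193, 93, 5.7, 114.6), (198, 87, 7.7, 116.5), (197, 78, 7.6, 119.5)]
920 [(221, 93, 15.6, 114.6), (213, 101, 12.5, 112.0), (214, 119, 12.3, 105.9), (222, 128, 15.0, 102.8), (238, 131, 20.7, 101.7), (248, 120, 24.6, 105.6), (247, 102, 24.6, 111.7), (237, 93, 21.3, 114.6)]
15436 [(268, 129, 31.7, 102.5), (274, 278, 31.6, 44.0), (369, 279, 70.6, 43.6), (375, 130, 70.8, 102.1)]
```

play_rows([
  {"hand":-1,"dx":0.003,"dy":-0.001,"dz":0,"spin":0},
  {"hand":-1,"dx":0.006,"dy":-0.001,"dz":0,"spin":0},
  {"hand":-1,"dx":0.009,"dy":-0.001,"dz":0,"spin":0},
  {"hand":-1,"dx":0.012,"dy":-0.001,"dz":0,"spin":0},
  {"hand":-1,"dx":0.015,"dy":-0.0005,"dz":0,"spin":0},
  {"hand":-1,"dx":0.018,"dy":-0.0005,"dz":0,"spin":0},
  {"hand":-1,"dx":0.02,"dy":-0.0005,"dz":0,"spin":0},
  {"hand":-1,"dx":0.022,"dy":-0.0005,"dz":0,"spin":0},
  {"hand":-1,"dx":0.024,"dy":-0.0005,"dz":0,"spin":0},
  {"hand":-1,"dx":0.024,"dy":-0.0005,"dz":0,"spin":0},
])

```text
time: 18.15
position: [0.6061, 0.0856, -0.0151]
ee_rot: [[0.332, 0.943, -0.0], [0.943, -0.332, 0.0], [0.0, -0.0, -1.0]]
force: [-1.2, -0.7, -0.0]
opening: -0.0
gripper_force: 0.5
```

```bash
python3 look.py wrist|grep -v "^[29]"
```

```text
tcp [[52.8 56.7]] -0.0151 F [-1.2 -0.7 -0. ] t 18.15
13986 [(268, 142, 31.6, 122.4), (274, 278, 31.7, 68.5), (368, 279, 70.3, 68.0), (374, 142, 70.8, 122.5)]
811 [(249, 168, 24.0, 113.0), (226, 170, 15.3, 112.2), (219, 178, 12.5, 109.2), (221, 195, 12.7, 102.7), (234, 202, 17.5, 100.0), (246, 200, 22.2, 100.8), (253, 190, 25.1, 104.7), (248, 174, 23.5, 110.7), (253, 176, 25.4, 110.0), (251, 170, 24.7, 112.2), (255, 174, 26.2, 110.7)]
```

play_rows([
  {"hand":-1,"dx":0.0005,"dy":0,"dz":0,"spin":0},
  {"hand":-1,"dx":0.001,"dy":0,"dz":0,"spin":0},
  {"hand":-1,"dx":0.0015,"dy":0,"dz":0,"spin":0},
  {"hand":-1,"dx":0.0015,"dy":0,"dz":0,"spin":0},
])

```text
time: 18.6
position: [0.6067, 0.0868, -0.015]
ee_rot: [[0.332, 0.943, 0.0], [0.943, -0.332, 0.0], [0.0, 0.0, -1.0]]
force: [-1.5, -0.8, -0.0]
opening: -0.0002
gripper_force: 0.5
```

play_rows([
  {"hand":-1,"dx":0.0005,"dy":0,"dz":0,"spin":0},
  {"hand":-1,"dx":0.001,"dy":0,"dz":0,"spin":0},
  {"hand":-1,"dx":0.001,"dy":0,"dz":0,"spin":0},
])

```text
time: 18.9
position: [0.607, 0.0878, -0.015]
ee_rot: [[0.332, 0.943, 0.0], [0.943, -0.332, 0.0], [0.0, 0.0, -1.0]]
force: [-0.5, -0.2, -0.2]
opening: 0.0003
gripper_force: 0.4
```

```bash
python3 look.py wrist|grep -v "^[29]"
```

```text
tcp [[52.9 59. ]] -0.015 F [-0.5 -0.2 -0.2] t 18.9
192 [(189, 147, 2.5, 122.9), (186, 161, 0.8, 117.8), (200, 166, 5.8, 116.0), (205, 158, 8.0, 119.0), (198, 147, 5.8, 122.9)]
13197 [(268, 149, 31.6, 122.3), (274, 278, 31.8, 70.8), (369, 278, 70.8, 70.8), (374, 149, 71.0, 122.3)]
804 [(241, 172, 21.1, 113.8), (226, 177, 15.3, 111.9), (218, 191, 11.8, 106.6), (221, 201, 12.6, 102.7), (236, 209, 18.2, 99.6), (245, 207, 21.7, 100.4), (253, 196, 25.1, 104.7), (253, 182, 25.4, 110.1)]
```

play_rows([
  {"hand":-1,"dx":0.0005,"dy":0,"dz":0,"spin":0},
  {"hand":-1,"dx":0.001,"dy":0,"dz":0,"spin":0},
  {"hand":-1,"dx":0.001,"dy":0,"dz":0,"spin":0},
])

```text
time: 19.25
position: [0.6074, 0.0887, -0.015]
ee_rot: [[0.332, 0.943, 0.0], [0.943, -0.332, 0.0], [0.0, 0.0, -1.0]]
force: [-0.4, -0.3, 0.1]
opening: 0.0001
gripper_force: 0.4
```

play_rows([
  {"hand":-1,"dx":0.0005,"dy":0,"dz":0,"spin":0},
  {"hand":-1,"dx":0.001,"dy":0,"dz":0,"spin":0},
  {"hand":-1,"dx":0.001,"dy":0,"dz":0,"spin":0},
])

```text
time: 19.55
position: [0.6074, 0.0889, -0.0151]
ee_rot: [[0.332, 0.943, -0.001], [0.943, -0.332, -0.001], [-0.001, -0.0, -1.0]]
force: [-2.3, -4.9, 1.4]
opening: -0.0002
gripper_force: 2.4
```

play_rows([
  {"hand":-1,"dx":0.0005,"dy":0,"dz":0,"spin":0},
  {"hand":-1,"dx":0.0005,"dy":0,"dz":0,"spin":0},
])

```text
time: 19.75
position: [0.6075, 0.0889, -0.015]
ee_rot: [[0.332, 0.943, -0.001], [0.943, -0.332, -0.002], [-0.002, -0.001, -1.0]]
force: [-2.6, -6.1, 1.2]
opening: -0.0003
gripper_force: 3.3
```

```bash
python3 look.py wrist|grep -v "^[289]"
```

```text
tcp [[53.  60.3]] -0.015 F [-2.6 -6.1  1.2] t 19.75
199 [(189, 151, 2.4, 122.8), (186, 164, 0.7, 118.1), (194, 170, 3.5, 115.9), (201, 169, 6.2, 116.2), (205, 163, 7.9, 118.5), (203, 155, 7.4, 121.4), (197, 150, 5.4, 123.2)]
12848 [(269, 153, 31.9, 122.2), (274, 279, 31.8, 71.7), (369, 279, 70.8, 71.7), (374, 153, 71.0, 122.2)]
```

The blank is firmly on the stop and square to the rail. Next I'll retreat straight back without any sideways drag, lift, and check.

play_rows([
  {"hand":-1,"dx":-0.003,"dy":0,"dz":0,"spin":0},
  {"hand":-1,"dx":-0.01,"dy":0,"dz":0,"spin":0},
  {"hand":-1,"dx":-0.02,"dy":0,"dz":0,"spin":0},
  {"hand":-1,"dx":-0.03,"dy":0,"dz":-0.02,"spin":0},
  {"hand":-1,"dx":-0.03,"dy":0,"dz":-0.06,"spin":0},
  {"hand":-1,"dx":-0.03,"dy":0,"dz":-0.1,"spin":0},
  {"hand":-1,"dx":-0.03,"dy":0,"dz":-0.11,"spin":0},
  {"hand":-1,"dx":-0.03,"dy":0,"dz":-0.11,"spin":0},
  {"hand":-1,"dx":-0.03,"dy":0,"dz":-0.11,"spin":0},
])

```text
time: 20.7
position: [0.5969, 0.0616, 0.0937]
ee_rot: [[0.332, 0.943, -0.002], [0.943, -0.332, 0.0], [-0.0, -0.002, -1.0]]
force: [-0.1, 0.6, -0.9]
opening: 0.0001
gripper_force: 0.0
```

```bash
python3 look.py wrist side top; python3 - <<'E'
from jig import *
p=camera_params("wrist");im=read_camera("wrist")
# profile of brightness across blank/rail (jig x) and along rear-to-lip, in the jig frame at z=26
def samp(P):
    P=np.array(P,float)/1000;X=np.c_[P@R.T+t,np.full(len(P),.026)];q=proj(p,X).round().astype(int);return [tuple(im[v,u]) for u,v in q]
for y in (75,115): print(y,[tuple(map(int,c)) for c in samp([(x,y) for x in range(66,76)])])
E
```

```text
tcp [[52. 31.]] 0.0937 F [-0.1  0.6 -0.9] t 20.7
85 [(243, 34, 1.7, 157.6), (240, 43, -0.5, 152.7), (248, 47, 4.3, 150.5), (251, 38, 6.4, 155.5)]
70 [(248, 97, 2.5, 122.0), (244, 106, -0.4, 116.6), (252, 109, 4.6, 114.8), (254, 100, 6.2, 120.2)]
4954 [(294, 96, 31.8, 122.6), (296, 177, 31.9, 71.5), (353, 177, 70.4, 71.5), (355, 96, 70.6, 122.6)]
256 [(273, 110, 18.1, 114.2), (266, 119, 13.3, 108.7), (272, 129, 16.9, 102.5), (278, 130, 20.8, 101.9), (286, 119, 26.2, 108.7), (281, 111, 23.2, 113.6)]
tcp [[51.5 30.9]] 0.0929 F [-0.1 -0.3 -0.3] t 20.75
82 [(303, 226, -5.0, -99.5), (306, 231, -23.8, -86.8), (314, 228, -35.3, -108.9), (311, 223, -16.5, -122.0)]
213 [(232, 262, 68.0, 113.9), (248, 268, 19.7, 108.0), (253, 258, 31.8, 73.4), (242, 253, 67.9, 74.6)]
tcp [[51.4 30.9]] 0.0927 F [ 0.  -0.3  0.1] t 20.8
103 [(353, 218, -5.8, -104.0), (348, 224, -25.3, -97.1), (355, 229, -31.5, -118.8), (359, 222, -10.5, -122.3)]
75 [(248, 221, 83), (248, 223, 85), (247, 218, 82), (248, 222, 84), (255, 238, 85), (151, 108, 28), (248, 249, 254), (244, 243, 247), (246, 244, 248), (247, 245, 248)]
115 [(246, 218, 83), (246, 216, 82), (247, 220, 82), (247, 217, 83), (247, 216, 79), (217, 202, 189), (243, 244, 255), (246, 245, 248), (246, 244, 248), (247, 245, 248)]
```

```bash
python3 -c "
from bench import *
print(finish_job())"
```

```text
the job is handed in; nothing more can be done
None
```

I pushed the blank flush onto the rail, slid it under the lip against the end stop (about 6 N at contact, no rail gap in the last wrist image) and handed the job in at about 21 s. The real fingertips sat about 36 mm short of the stated TCP, so my first push passed over the blank without touching it; the slug did not move, and I did not separately re-check the tin or the bench items.

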